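Measure a two-piece oak cover board in the bench caliper

ROBOT

A 7-joint arm with a two-finger parallel gripper is mounted at the origin on the work surface. World frame = base frame: x ahead of the robot, y to its left, z up, the work surface at z = 0. Lengths are in m, angles in rad, forces in N, time in s.
With the tool pointing down it reaches from about 0.425 to 0.875 m from the base axis. Payload 4.7 kg.
Tool frame: the origin (TCP) lies where the fingers leave the gripper's body, on its centre line; the fingertips stand 73 mm ahead of it and the grasp point (between the pads) lies 54 mm ahead of it (manip.grip_point_offset is the distance from the TCP to the grasp point, in m); z points along the fingers, y is the line along which they close (so a half turn about z gives the same grasp; the last joint's range is limited). The gripper opens to 85 mm and grips with 20 to 120 N. Pads are 22 mm wide; open, the fingers measure 114 mm over their backs; the gripper's body (76 mm by 85 mm) begins 54 mm behind the grasp point. The pads swing forward as they close: fully open they stand 13 mm farther back than shut.
Start: joints at [1.141, 0.321, -0.07, 1.45, 0.023, 1.371, -0.057], TCP at [0.279, -0.587, 0.304] pointing down, gripper open.
Joint ranges: [-2.86, 2.86], [-0.3, 2.09], [-1.38, 1.24], [0.06, 2.45], [-1.56, 4.7], [0.09, 2.05], [-2.69, 2.69]. Speed limits (rad/s): [2.57, 2.57, 3.14, 3.14, 3.14, 3.14, 3.14].

INTERFACE

Orientations are given as a unit quaternion [w, x, y, z].
In Python, from cell import monitor, eyes, manip gives the robot as it stands. The module is installed in compiled form; this text tells all that it offers.
- The arm moves only by the shell command python3 -m pendant 'ROWS' [FORCE]. ROWS is JSON, a list of rows, each an object of numbers: "dx", "dy", "dz": the shift along the tool's x, y, z in cm; "wx", "wy", "wz": the turn, a rotation vector about the tool's x, y, z in degrees; "gripper": the closure, from -1 (fully open) to 1 (shut), so that 0 is half open. A call has exactly 10 rows; each row shifts and turns the commanded pose from where the row before left it, along the tool's axes as they then stand; what a row does not reach is not made up. A row lasts 1/8 s, in which the tool goes at most 62.5 mm and 10.7 degrees, less where a joint would pass 70% of its speed; a pose out of reach is approached as far as the arm can. A call with a gripper value outside its range is refused whole. The fingers move at their own pace and stop on an object; FORCE is the grip in N (left out, the last holds). Time passes only in rows, so rows that do not move let the fingers close, or fill a call up. It gives the time, the measured TCP pose, the force, the opening and the grip force at its end, in the units of the state.
- monitor.observe(): the state, without advancing time (a new reading comes with each control period).
- eyes.snapshot(name): name is "scene" or "top"; returns (picture, depth): 400x640x3 uint8, red, green, blue; 400x640 float32, m along the optical axis (not along the pixel's ray), 0 where there is no reading.
- eyes.camera_info(name): a dict with "intrinsics" (3x3 intrinsics, pixels), "rvec" (rotation vector, rad) and "tvec" (3), from world to camera coordinates, as OpenCV has them. Camera axes: x right, y down, z forward; pixel columns grow to the right and rows downward; lengths in m; the calibration is good to about 2 mm. A picture is of the moment at which its call begins. camera_info takes no time and is no camera call.
- manip.close_job(): hands the job in; it is judged then, once.
The state is a dict: "time_s": time; "joint_pos": joint angles; "qd": joint speeds; "joint_torque": joint torques, N m; "ee_pos": TCP position; "ee_rot": TCP orientation; "wrist_force": force on the tool from outside, world axes, zero at the start; "moment": the same for the moment, N m; "width": finger opening in m; "grip_force": force on a finger pad.
Only numpy, scipy, OpenCV 4.12 (cv2) and the standard library are available. Lean on these libraries where they do the work, as an engineer would, in place of code of your own. Each camera call takes 0.05 s, during which the arm holds its last target. There are 200 camera calls.

TASK

Lay the loose oak piece (140 x 60 mm) flat in the bench caliper beside the oak piece already there, ends level. With the sliding jaw still standing clear, push it over until the two butt without a gap and the pair is hard up against the fixed jaw. Then slide the jaw shut on the pair until its brass spring shoe is pressed in about halfway (4 to 5 mm), never all the way, and leave it so; disturb nothing else on the table.

Things in the scene. Friction and masses are not known exactly. Their poses are not given: they have to be found in the camera images.
- gauge: Bench caliper fixed to the table. Origin: centre of the underside of its grey bed, 200 (x) x 340 (y) x 12 mm. A graduated steel beam, 24 mm high above the bed, runs along y at x = 76 to 94 mm. The fixed jaw at the -y end spans x = -75 to 76 mm and stands 36 mm above the bed; its measuring face is the plane y = -140 mm, looking to +y. The sliding jaw moves along y.
- fixed_face (a point): Point on the measuring face of the fixed jaw, at bed level, facing the middle of the boards (gauge x = -10 mm, y = -140 mm, z = 12 mm). Axes as the gauge.
- jaw (a joint): Opening of the sliding jaw, m, 0 to 0.125, growing to +y of the gauge. From fixed face to the free shoe's face is 110 mm + this value. Stiff (about 8 N to move), stays where left. The jaw spans x = -70 to 76 mm, is 16 mm thick (y) and stands 36 mm above the bed; its back face lies 34 mm behind (+y of) the free shoe's face.
- jaw_lug (a point): Centre of the top of the dark thumb lug on the sliding jaw: 30 mm (x) by 16 mm (y, same thickness as the jaw), rising 31 mm above the jaw's top to 79 mm above the table. The jaw can be pinched here from above or pushed from behind.
- jaw_back (a point): Point on the back (+y) face of the sliding jaw, below the lug, 25 mm above the bed, a good place to push. Two brass pins, 8 mm thick, stick 16 mm out of the back 40 mm to either side in x, further as the shoe is pressed.
- shoe (a joint): How far the brass spring shoe (plate 90 x 8 x 22 mm on the inner face of the sliding jaw) is pressed back into the jaw, m: 0 free, 0.009 fully in. Its spring gives 1 N per mm.
- oak_fixed: Oak piece already in the caliper, a few mm off the fixed jaw, 140 mm (x) long, roughly 65 mm (y) wide (its exact width is part of what is measured), 16 mm thick. Lies flat; origin at the centre of its underside.
- oak_loose: Loose oak piece lying flat on the table, 140 mm (x) long, roughly 60 mm (y) wide (its exact width is part of what is measured), 16 mm thick; origin at the centre of its underside. Either way round will do. In the caliper its length goes along the gauge's x, on the +y side of the other piece.
- offcut: Short offcut of the same oak, 95 x 45 x 16 mm. Not part of the job; leave it alone. Origin: centre of its underside.
- weight: Dark steel block weight, 58 x 58 x 40 mm with a small knob on top, 52 mm high in all, 0.9 kg. Leave it alone. Origin: centre of its underside.
- bone_folder: Flat white bone folder, about 145 x 22 x 6 mm. Leave it alone. Origin: centre of its underside.
- thread_reel: Upright wooden thread reel, 52 mm across, 60 mm high. Leave it alone. Origin: centre of its underside.
- paste_pot: White pot, 68 mm across and 55 mm high, a brush sticking out to 125 mm. Leave it alone. Origin: centre of its underside.
- book: Closed dark book lying flat, 150 x 105 x 34 mm. Leave it alone. Origin: centre of its underside.
- steel_rule: Steel rule lying flat, 300 x 30 x 4 mm. Leave it alone. Origin: centre of its underside.
- awl: Awl with a wooden handle lying flat, 150 mm long. Leave it alone. Origin: on the underside, about mid-length.
There are look-alikes about, which are no part of the job. What is shaped like the oak_fixed but black or green is not meant.

How it is judged:
By the outcome, as a careful person would: the job done as asked, in the order asked, and still so for the second after the job is handed in, with the robot touching nothing.
It also fails if it takes over 72 s, if anything falls off the work surface, if the arm or the gripper's body presses on something with over 40 N, if the wrist force passes 120 N, or if a joint passes its speed limit or range.

## Working session

There is one attempt and no reset: what is moved stays moved. The work goes in short steps, Python scripts to look and compute and a shell command to move; the robot and the scene stay as the last step left them, time stands still between calls to the robot, and variables do not carry over. Pictures are saved under pics/ and viewed, at most 10 in all, crops included, and the job is handed in when it is done.

```bash
mkdir -p pics; cat > h.py <<'E'
import numpy as np, cv2
from cell import monitor, eyes, manip
def cam(n):
    c=eyes.camera_info(n); R,_=cv2.Rodrigues(np.array(c["rvec"],float)); return np.array(c["intrinsics"]),R,np.array(c["tvec"],float).ravel()
def snap(n,f):
    p,d=eyes.snapshot(n); cv2.imwrite(f"pics/{f}.png",p[:,:,::-1]); np.save(f"{f}.npy",d); return p,d
def ray(n,uv,z):
    K,R,t=cam(n); uv=np.atleast_2d(uv).astype(float)
    d=(np.linalg.inv(K)@np.c_[uv,np.ones(len(uv))].T).T@R; o=-R.T@t
    return o+d*((z-o[2])/d[:,2])[:,None]
def cloud(n,d):
    K,R,t=cam(n); v,u=np.mgrid[:400,:640]
    c=np.stack([(u-K[0,2])/K[0,0]*d,(v-K[1,2])/K[1,1]*d,d],-1); return (c-t)@R
E
python3 - <<'E'
from h import *
for n in("scene","top"):
    p,d=snap(n,n+"0"); K,R,t=cam(n); print(n,K[0,0],(-R.T@t).round(3),R.round(2).tolist())
s=monitor.observe(); print({k:np.round(v,3).tolist() for k,v in s.items()}, manip.grip_point_offset)
E
```

```text
scene 378.2718523479454 [1.13  0.464 0.81 ] [[-0.65, 0.76, -0.0], [0.5, 0.43, -0.75], [-0.57, -0.49, -0.66]]
top 399.4397103140949 [ 0.272 -0.061  1.223] [[-0.02, -1.0, 0.0], [-0.98, 0.02, -0.2], [0.2, -0.0, -0.98]]
{'time_s': 0.1, 'joint_pos': [1.141, 0.322, -0.07, 1.452, 0.023, 1.371, -0.057], 'qd': [0.0, -0.001, 0.0, -0.003, 0.0, 0.001, -0.001], 'joint_torque': [-0.0, -49.488, -0.384, -31.521, 0.013, 0.008, 0.0], 'ee_pos': [0.279, -0.587, 0.303], 'ee_rot': [-0.001, 0.975, 0.22, -0.0], 'wrist_force': [-0.418, -0.946, -0.166], 'moment': [-0.063, -0.013, -0.034], 'grip_force': 0.0, 'width': 0.086} 0.0539
```

View pics/top0.png

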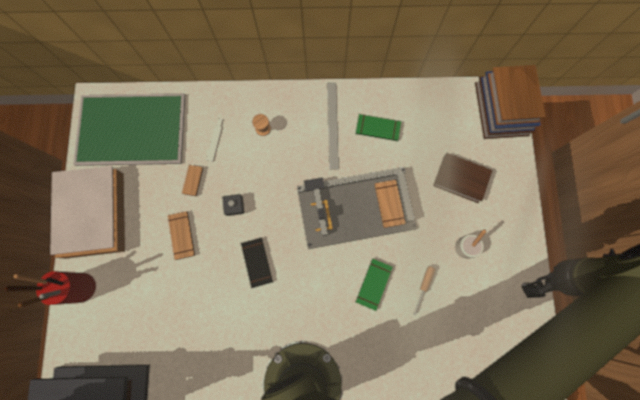

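View pics/scene0.png

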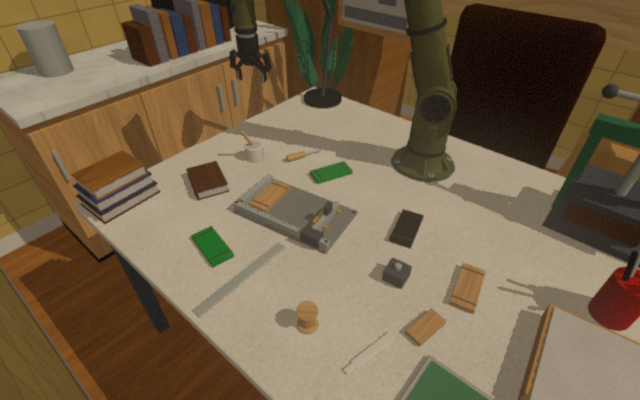

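Top view: oak-coloured candidates are the long piece at (181,235), the short offcut at (193,180) and the piece in the caliper at (390,203). The look-alikes are black (257,262) and green (378,127) and (374,284). I choose (181,235), the longer loose oak piece, and check it in a crop.

```bash
cat >> h.py <<'E'
def oak(p):
    h=cv2.cvtColor(p,cv2.COLOR_RGB2HSV); return cv2.inRange(h,(5,90,90),(20,255,255))
def rects(n,p,z,box):
    m=oak(p); u0,v0,u1,v1=box; k=np.zeros_like(m); k[v0:v1,u0:u1]=m[v0:v1,u0:u1]
    k=cv2.morphologyEx(k,cv2.MORPH_CLOSE,np.ones((3,3),np.uint8))
    out=[]
    for c in cv2.findContours(k,cv2.RETR_EXTERNAL,cv2.CHAIN_APPROX_NONE)[0]:
        if cv2.contourArea(c)<150: continue
        w=ray(n,c[:,0],z)[:,:2]; (cx,cy),(a,b),t=cv2.minAreaRect((w*1000).astype(np.float32))
        if a<b: a,b,t=b,a,t+90
        out.append((c[:,0].mean(0).round(0).tolist(),round(cx,1),round(cy,1),round(a,1),round(b,1),round((t+90)%180-90,1)))
    return out
E
python3 - <<'E'
from h import *
p=cv2.imread("pics/top0.png")[:,:,::-1]; d=np.load("top0.npy")
for r in rects("top",p,.016,(150,150,220,270)): print("loose",r)
for r in rects("top",p,.028,(365,165,420,240)): print("fixed",r)
C=cloud("top",d)
for u,v in [(181,235),(390,203),(350,212),(193,180),(328,205),(230,300),(408,215)]: print((u,v),C[v,u].round(3))
# gauge bed: points height 8-16mm & grey
m=((C[:,:,2]>.007)&(C[:,:,2]<.018)).astype(np.uint8); m[:, :295]=0; m[:,425:]=0; m[:160]=0; m[255:]=0
c=max(cv2.findContours(m,0,1)[0],key=cv2.contourArea); print("bed",cv2.minAreaRect(c))
w=C[m>0][:,:2]; print(cv2.minAreaRect((w*1000).astype(np.float32)))
m=(C[:,:,2]>.06)&(C[:,:,2]<.1); m[:160]=0;m[250:]=0;m[:,:295]=0;m[:,425:]=0; print("lug",C[m].mean(0),m.sum(), np.argwhere(m).mean(0))
a=cv2.resize(p[150:260,280:440],None,fx=5,fy=5,interpolation=cv2.INTER_CUBIC)[:,:,::-1]
b=cv2.resize(p[150:270,150:270],None,fx=2,fy=2,interpolation=cv2.INTER_CUBIC)[:,:,::-1]
o=np.zeros((550,800,3),np.uint8); o[:550]=a; cv2.imwrite("pics/crop1.png",o); cv2.imwrite("pics/crop2.png",cv2.resize(b,None,fx=2,fy=2))
E
```

```text
loose ([181.0, 235.0], 430.8, 365.7, 138.5, 62.1, 11.9)
loose ([192.0, 180.0], 602.4, 339.1, 94.8, 45.9, -10.8)
fixed ([389.0, 203.0], 514.8, -270.3, 141.8, 70.5, 8.8)
(181, 235) [0.43  0.365 0.016]
(390, 203) [ 0.516 -0.273  0.024]
(350, 212) [ 0.492 -0.15   0.011]
(193, 180) [0.602 0.337 0.015]
(328, 205) [ 0.515 -0.083  0.012]
(230, 300) [0.235 0.214 0.002]
(408, 215) [ 0.473 -0.321  0.048]
bed ((356.607421875, 210.77517700195312), (58.0443000793457, 110.99089813232422), 79.99201965332031)
((513.1846313476562, -171.90286254882812), (369.59942626953125, 283.8832092285156), 85.17951202392578)
lug [ 0.47841557 -0.05873523  0.07819763] 62 [213.08064516 320.24193548]
```

View pics/crop1.png

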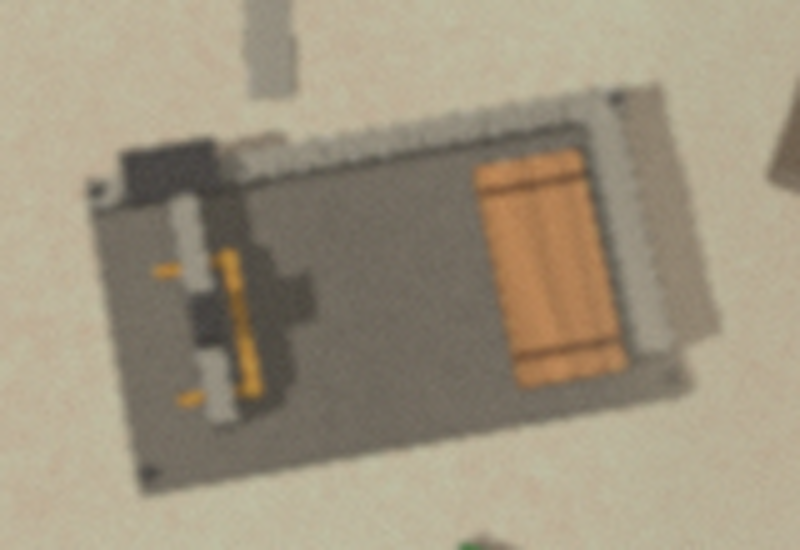

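View pics/crop2.png

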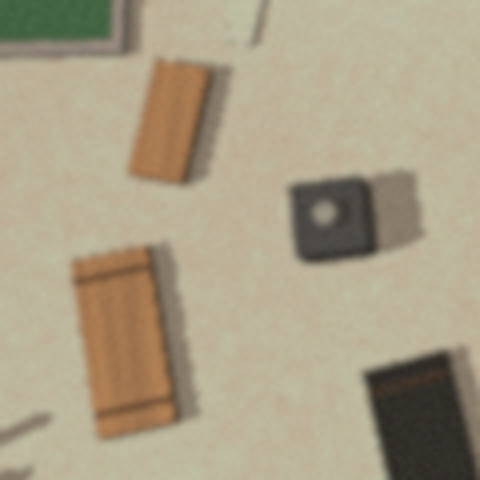

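The crop confirms it: the long two-ended oak piece is the loose one (offcut shorter, without bands). The caliper has its beam on the far (+x) side, the jaw open at left with the lug at about (320,213), and a small gap right of the fixed piece. Next I work out the gauge frame and the first moves.

```bash
cat >> h.py <<'E'
def yaw(s=None):
    q=(s or monitor.observe())["ee_rot"]; w,x,y,z=q; return np.degrees(np.arctan2(2*(x*y+w*z),1-2*(y*y+z*z)))
def go(xyz,ps):
    "prints turn first (wz), then shift in the turned frame (cm)"
    s=monitor.observe(); y0=yaw(s); a=np.radians(ps); d=(np.array(xyz)-s["ee_pos"])*100
    print("wz %.1f then dx %.2f dy %.2f dz %.2f | yaw %.1f pos %s F %s"%(y0-ps,d[0]*np.cos(a)+d[1]*np.sin(a),d[0]*np.sin(a)-d[1]*np.cos(a),-d[2],y0,np.round(s["ee_pos"],4),np.round(s["wrist_force"],1)))
E
python3 - <<'E'
from h import *
c=np.array([[90,180],[143,492],[690,390],[660,88]])/5+[280,150]-.4
w=ray("top",c,.012)[:,:2]; print(w.round(4).tolist())
print([round(float(np.linalg.norm(w[i]-w[(i+1)%4])),4) for i in range(4)])
g=np.array([[.1,.17],[-.1,.17],[-.1,-.17],[.1,-.17]])
cw=w.mean(0); U,S,V=np.linalg.svd(g.T@(w-cw)); R=(U@V).T; th=np.degrees(np.arctan2(R[1,0],R[0,0])); print("gauge",cw,th)
loc=lambda p:(np.array(p)-cw)@R
print("fixed",loc([.5148,-.2703]),"lug",loc([.4784,-.0587]))
f=ray("top",np.array([[475,168],[580,150],[626,372],[520,388]])/5+[280,150]-.4,.028)[:,:2]; print("fixed corners",loc(f).round(4).tolist(),loc(f).mean(0))
l=ray("top",np.array([[195,294],[223,294],[225,346],[200,346]])/5+[280,150]-.4,.079)[:,:2]; print("lug corners",loc(l).round(4).tolist())
print(eyes.camera_info("top")["intrinsics"][0][2])
go([.55,-.1,.30],11.9)
E
```

```text
[[0.5788, 0.0106], [0.3837, -0.0203], [0.4398, -0.3555], [0.6321, -0.3494]]
[0.1975, 0.3398, 0.1924, 0.3639]
gauge [ 0.508615   -0.17862914] 8.082638581640087
fixed [-0.00676548 -0.09162985] lug [-0.01305267  0.12298606]
fixed corners [[0.0618, -0.0587], [0.0628, -0.125], [-0.0778, -0.1253], [-0.0772, -0.0602]] [-0.00757398 -0.09227303]
lug corners [[0.0013, 0.1255], [-0.0013, 0.1094], [-0.0318, 0.1131], [-0.0295, 0.1275]]
322.91286503840644
wz 13.5 then dx 36.56 dy -42.04 dz 0.29 | yaw 25.4 pos [ 0.2789 -0.5867  0.3029] F [-0.4 -0.9 -0.2]
```

```bash
python3 -m pendant '[{"wz":6.75,"gripper":-1},{"wz":6.75},{"dx":4.3,"dy":-4.2},{"dx":4.3,"dy":-4.2},{"dx":4.3,"dy":-4.2},{"dx":4.3,"dy":-4.2},{"dx":4.3,"dy":-4.2},{"dx":4.3,"dy":-4.2},{"dx":4.3,"dy":-4.2},{"dx":4.3,"dy":-4.2}]' 30; python3 -c "
from h import *
go([.431,.366,.20],11.9)"
```

```text
wz 13.5 then dx 34.53 dy -90.09 dz 10.29 | yaw 25.4 pos [ 0.2789 -0.5867  0.3029] F [-0.4 -0.9 -0.2]schema error: expected keys dx, dy, dz, wx, wy, wz, gripper
```

```bash
python3 -m pendant '[{"dx":0,"dy":0,"dz":0,"wx":0,"wy":0,"wz":6.75,"gripper":-1},{"dx":0,"dy":0,"dz":0,"wx":0,"wy":0,"wz":6.75,"gripper":-1},{"dx":4.3,"dy":-4.2,"dz":0,"wx":0,"wy":0,"wz":0,"gripper":-1},{"dx":4.3,"dy":-4.2,"dz":0,"wx":0,"wy":0,"wz":0,"gripper":-1},{"dx":4.3,"dy":-4.2,"dz":0,"wx":0,"wy":0,"wz":0,"gripper":-1},{"dx":4.3,"dy":-4.2,"dz":0,"wx":0,"wy":0,"wz":0,"gripper":-1},{"dx":4.3,"dy":-4.2,"dz":0,"wx":0,"wy":0,"wz":0,"gripper":-1},{"dx":4.3,"dy":-4.2,"dz":0,"wx":0,"wy":0,"wz":0,"gripper":-1},{"dx":4.3,"dy":-4.2,"dz":0,"wx":0,"wy":0,"wz":0,"gripper":-1},{"dx":4.3,"dy":-4.2,"dz":0,"wx":0,"wy":0,"wz":0,"gripper":-1}]' 30; python3 -c "
from h import *
go([.431,.366,.20],11.9)"
```

```text
time_s: 1.35
ee_pos: [0.5468, -0.1855, 0.3037]
ee_rot: [0.0, 0.995, 0.104, -0.0]
wrist_force: [-0.5, -1.2, -0.6]
width: 0.0859
grip_force: 0.0
wz 0.0 then dx 0.04 dy -56.36 dz 10.37 | yaw 11.9 pos [ 0.5468 -0.1855  0.3037] F [-0.5 -1.2 -0.6]
```

```bash
python3 -m pendant '[{"dx":0,"dy":-6,"dz":1,"wx":0,"wy":0,"wz":0,"gripper":-1},{"dx":0,"dy":-6,"dz":1,"wx":0,"wy":0,"wz":0,"gripper":-1},{"dx":0,"dy":-6,"dz":1,"wx":0,"wy":0,"wz":0,"gripper":-1},{"dx":0,"dy":-6,"dz":1,"wx":0,"wy":0,"wz":0,"gripper":-1},{"dx":0,"dy":-6,"dz":1,"wx":0,"wy":0,"wz":0,"gripper":-1},{"dx":0,"dy":-6,"dz":1,"wx":0,"wy":0,"wz":0,"gripper":-1},{"dx":0,"dy":-6,"dz":1,"wx":0,"wy":0,"wz":0,"gripper":-1},{"dx":0,"dy":-6,"dz":1,"wx":0,"wy":0,"wz":0,"gripper":-1},{"dx":0,"dy":-6,"dz":1,"wx":0,"wy":0,"wz":0,"gripper":-1},{"dx":0,"dy":-2.4,"dz":1,"wx":0,"wy":0,"wz":0,"gripper":-1}]'; python3 -c "
from h import *
go([.431,.366,.08],11.9)
p,d=snap('scene','s1')
for r in rects('scene',p,.016,(380,240,500,360)): print(r)
K,R,t=cam('top')
T=eyes.snapshot('top')[0]; cv2.imwrite('pics/t1.png',cv2.resize(T[140:300,130:290],None,fx=3.5,fy=3.5)[:,:,::-1])
"
```

```text
time_s: 2.6
ee_pos: [0.4272, 0.3685, 0.2035]
ee_rot: [-0.001, 0.994, 0.107, -0.001]
wrist_force: [-0.3, 0.1, 0.3]
width: 0.0854
grip_force: 0.0
wz 0.3 then dx 0.32 dy 0.33 dz 12.35 | yaw 12.2 pos [0.4272 0.3685 0.2035] F [-0.3  0.1  0.3]
([425.0, 327.0], 608.6, 341.8, 101.3, 48.4, -11.0)
([467.0, 288.0], 438.3, 368.4, 150.2, 60.9, 12.0)
```

View pics/t1.png

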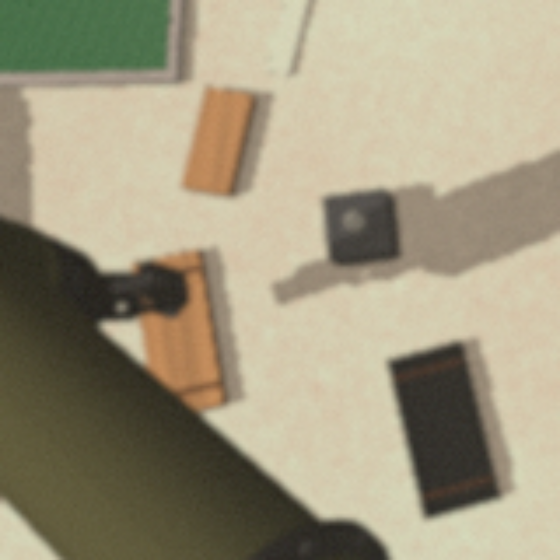

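The gripper stands over the loose piece, shifted in the picture by parallax; the weight and offcut are clear. Descend and grip.

```bash
python3 -m pendant '[{"dx":0.3,"dy":0.3,"dz":2,"wx":0,"wy":0,"wz":0.3,"gripper":-1},{"dx":0,"dy":0,"dz":4,"wx":0,"wy":0,"wz":0,"gripper":-1},{"dx":0,"dy":0,"dz":3.5,"wx":0,"wy":0,"wz":0,"gripper":-1},{"dx":0,"dy":0,"dz":2.4,"wx":0,"wy":0,"wz":0,"gripper":-1},{"dx":0,"dy":0,"dz":1,"wx":0,"wy":0,"wz":0,"gripper":-1},{"dx":0,"dy":0,"dz":0,"wx":0,"wy":0,"wz":0,"gripper":1},{"dx":0,"dy":0,"dz":0,"wx":0,"wy":0,"wz":0,"gripper":1},{"dx":0,"dy":0,"dz":0,"wx":0,"wy":0,"wz":0,"gripper":1},{"dx":0,"dy":0,"dz":0,"wx":0,"wy":0,"wz":0,"gripper":1},{"dx":0,"dy":0,"dz":0,"wx":0,"wy":0,"wz":0,"gripper":1}]' 30; python3 -c "
from h import *
go([.431,.366,.074],11.9)"
```

```text
time_s: 3.95
ee_pos: [0.4339, 0.3625, 0.0759]
ee_rot: [-0.0, 0.995, 0.101, 0.001]
wrist_force: [-0.5, -1.3, 7.1]
width: 0.0583
grip_force: 34.0
wz -0.3 then dx -0.21 dy -0.40 dz 0.19 | yaw 11.6 pos [0.4339 0.3625 0.0759] F [-0.5 -1.3  7.1]
```

```bash
python3 -m pendant '[{"dx":0,"dy":0,"dz":-2,"wx":0,"wy":0,"wz":0,"gripper":1},{"dx":0,"dy":0,"dz":-5,"wx":0,"wy":0,"wz":0,"gripper":1},{"dx":0,"dy":0,"dz":-5,"wx":0,"wy":0,"wz":0,"gripper":1},{"dx":0,"dy":4,"dz":0,"wx":0,"wy":0,"wz":0,"gripper":1},{"dx":0,"dy":5.5,"dz":0,"wx":0,"wy":0,"wz":0,"gripper":1},{"dx":0,"dy":5.5,"dz":0,"wx":0,"wy":0,"wz":0,"gripper":1},{"dx":0,"dy":5.5,"dz":0,"wx":0,"wy":0,"wz":0,"gripper":1},{"dx":0,"dy":5.5,"dz":0,"wx":0,"wy":0,"wz":0,"gripper":1},{"dx":0,"dy":5.5,"dz":0,"wx":0,"wy":0,"wz":0,"gripper":1},{"dx":0,"dy":5.5,"dz":0,"wx":0,"wy":0,"wz":0,"gripper":1}]'; python3 -c "
from h import *
go([.499,-.162,.196],9.3)"
```

```text
time_s: 5.2
ee_pos: [0.5078, -0.0015, 0.196]
ee_rot: [0.0, 0.995, 0.102, 0.001]
wrist_force: [-0.6, -0.5, -1.6]
width: 0.0587
grip_force: 33.3
wz 2.4 then dx -3.46 dy 15.70 dz -0.00 | yaw 11.7 pos [ 0.5078 -0.0015  0.196 ] F [-0.6 -0.5 -1.6]
```

```bash
python3 -m pendant '[{"dx":0,"dy":0,"dz":0,"wx":0,"wy":0,"wz":2.4,"gripper":1},{"dx":-0.9,"dy":4,"dz":0,"wx":0,"wy":0,"wz":0,"gripper":1},{"dx":-0.9,"dy":4,"dz":0,"wx":0,"wy":0,"wz":0,"gripper":1},{"dx":-0.9,"dy":4,"dz":0,"wx":0,"wy":0,"wz":0,"gripper":1},{"dx":-0.8,"dy":3.7,"dz":0,"wx":0,"wy":0,"wz":0,"gripper":1},{"dx":0,"dy":0,"dz":2.3,"wx":0,"wy":0,"wz":0,"gripper":1},{"dx":0,"dy":0,"dz":2.4,"wx":0,"wy":0,"wz":0,"gripper":1},{"dx":0,"dy":0,"dz":2.4,"wx":0,"wy":0,"wz":0,"gripper":1},{"dx":0,"dy":0,"dz":0,"wx":0,"wy":0,"wz":0,"gripper":1},{"dx":0,"dy":0,"dz":0,"wx":0,"wy":0,"wz":0,"gripper":1}]'; python3 - <<'E'
from h import *
go([.499,-.162,.126],9.3)
p,d=snap('scene','s2'); t,dt=snap('top','t2')
for z in (.028,.066):
    print(z,rects('scene',p,z,(220,150,380,260)))
    print(z,rects('top',t,z,(280,150,430,260)))
a=cv2.resize(t[150:260,290:430],None,fx=3.5,fy=3.5); b=cv2.resize(p[150:260,220:370],None,fx=4,fy=4)
o=np.zeros((a.shape[0]+0,0,3)); 
cv2.imwrite('pics/ab2.png',np.vstack([cv2.resize(t[150:260,280:430],(409,300)),cv2.resize(p[160:270,220:370],(409,300))])[:,:,::-1])
E
```

```text
time_s: 6.45
ee_pos: [0.499, -0.1606, 0.1252]
ee_rot: [0.0, 0.997, 0.081, 0.001]
wrist_force: [-0.0, -0.2, -1.7]
width: 0.059
grip_force: 33.3
wz -0.1 then dx -0.02 dy 0.13 dz -0.08 | yaw 9.2 pos [ 0.499  -0.1606  0.1252] F [-0.  -0.2 -1.7]
0.028 [([280.0, 199.0], 505.9, -225.5, 162.7, 160.2, -78.6)]
0.028 [([394.0, 205.0], 515.6, -276.8, 141.5, 58.5, 7.8)]
0.066 [([280.0, 199.0], 536.2, -192.0, 154.8, 152.4, -78.6)]
0.066 [([394.0, 205.0], 507.8, -269.9, 137.0, 56.7, 7.8)]
```

View pics/ab2.png

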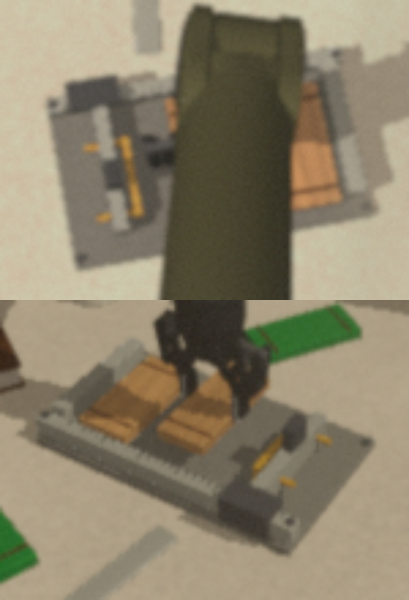

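The held board hangs level between the fixed piece and the jaw, clear of both. Lower, release, and lift.

```bash
python3 -m pendant '[{"dx":0,"dy":0,"dz":1.8,"wx":0,"wy":0,"wz":0,"gripper":1},{"dx":0,"dy":0,"dz":1.2,"wx":0,"wy":0,"wz":0,"gripper":1},{"dx":0,"dy":0,"dz":0.7,"wx":0,"wy":0,"wz":0,"gripper":1},{"dx":0,"dy":0,"dz":0,"wx":0,"wy":0,"wz":0,"gripper":1},{"dx":0,"dy":0,"dz":0,"wx":0,"wy":0,"wz":0,"gripper":-1},{"dx":0,"dy":0,"dz":0,"wx":0,"wy":0,"wz":0,"gripper":-1},{"dx":0,"dy":0,"dz":0,"wx":0,"wy":0,"wz":0,"gripper":-1},{"dx":0,"dy":0,"dz":-2,"wx":0,"wy":0,"wz":0,"gripper":-1},{"dx":0,"dy":0,"dz":-5,"wx":0,"wy":0,"wz":0,"gripper":-1},{"dx":0,"dy":0,"dz":-5,"wx":0,"wy":0,"wz":0,"gripper":-1}]'; python3 -c "
from h import *
go([.499,-.162,.206],9.3)"
```

```text
time_s: 7.8
ee_pos: [0.498, -0.1606, 0.2077]
ee_rot: [-0.0, 0.997, 0.08, -0.0]
wrist_force: [0.1, -0.4, 0.3]
width: 0.0851
grip_force: 0.0
wz -0.1 then dx 0.07 dy 0.16 dz 0.17 | yaw 9.2 pos [ 0.498  -0.1606  0.2077] F [ 0.1 -0.4  0.3]
```

```bash
python3 -m pendant '[{"dx":0,"dy":-6,"dz":0,"wx":0,"wy":0,"wz":0,"gripper":-1},{"dx":0,"dy":-6,"dz":0,"wx":0,"wy":0,"wz":10,"gripper":-1},{"dx":1,"dy":-6,"dz":0,"wx":0,"wy":0,"wz":10,"gripper":-1},{"dx":0,"dy":0,"dz":0,"wx":0,"wy":0,"wz":10,"gripper":-1},{"dx":0,"dy":0,"dz":0,"wx":0,"wy":0,"wz":10,"gripper":-1},{"dx":0,"dy":0,"dz":0,"wx":0,"wy":0,"wz":10,"gripper":-1},{"dx":0,"dy":0,"dz":0,"wx":0,"wy":0,"wz":10,"gripper":-1},{"dx":0,"dy":0,"dz":0,"wx":0,"wy":0,"wz":10,"gripper":-1},{"dx":0,"dy":0,"dz":0,"wx":0,"wy":0,"wz":10,"gripper":-1},{"dx":0,"dy":0,"dz":0,"wx":0,"wy":0,"wz":10,"gripper":-1}]'; python3 - <<'E'
from h import *
go([.499,-.162,.206],-80.7)
t,dt=snap('top','t3')
print(rects('top',t,.028,(280,150,430,260)), monitor.observe()["joint_pos"].__repr__())
cv2.imwrite('pics/t3c.png',cv2.resize(t[150:260,280:430],None,fx=5,fy=5,interpolation=cv2.INTER_CUBIC)[:,:,::-1])
E
```

```text
time_s: 9.05
ee_pos: [0.4888, 0.0053, 0.1949]
ee_rot: [0.007, 0.871, -0.492, -0.011]
wrist_force: [0.1, -0.1, -0.3]
width: 0.0854
grip_force: 0.0
wz 21.8 then dx 16.67 dy 1.70 dz -1.11 | yaw -58.9 pos [0.4888 0.0053 0.1949] F [ 0.1 -0.1 -0.3]
[([353.0, 210.0], 495.5, -159.3, 141.5, 64.8, 10.3), ([389.0, 203.0], 514.4, -270.4, 141.6, 70.5, 8.8)] array([-0.2460148 ,  0.08016318,  0.18777973,  1.96673717, -0.01471465,
        1.12366491, -2.65149319])
```

View pics/t3c.png

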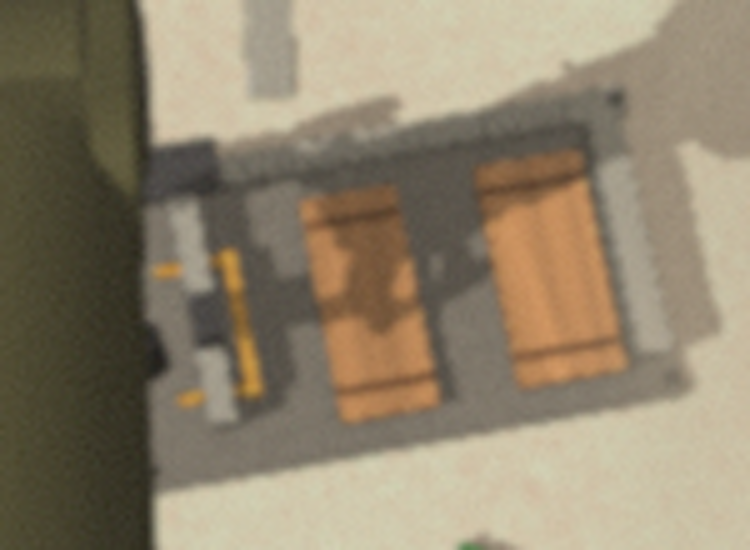

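The loose board (crop 302–440, 185–422) lies flat beside the fixed one, ends nearly level. The jaw is clear at left. The wrist is near its limit, so I turn the other way.

```bash
python3 -m pendant '[{"dx":0,"dy":0,"dz":0,"wx":0,"wy":0,"wz":-10,"gripper":-1},{"dx":0,"dy":0,"dz":0,"wx":0,"wy":0,"wz":-10,"gripper":-1},{"dx":0,"dy":0,"dz":0,"wx":0,"wy":0,"wz":-10,"gripper":-1},{"dx":0,"dy":0,"dz":0,"wx":0,"wy":0,"wz":-10,"gripper":-1},{"dx":0,"dy":0,"dz":0,"wx":0,"wy":0,"wz":-10,"gripper":-1},{"dx":0,"dy":0,"dz":0,"wx":0,"wy":0,"wz":-10,"gripper":-1},{"dx":0,"dy":0,"dz":0,"wx":0,"wy":0,"wz":-10,"gripper":-1},{"dx":0,"dy":0,"dz":0,"wx":0,"wy":0,"wz":-10,"gripper":-1},{"dx":0,"dy":0,"dz":0,"wx":0,"wy":0,"wz":-10,"gripper":-1},{"dx":0,"dy":0,"dz":0,"wx":0,"wy":0,"wz":-10,"gripper":-1}]'; python3 -c "
from h import *
go([.4888,.0053,.2],99.3); s=monitor.observe(); print(s['joint_pos'].round(2))"
```

```text
time_s: 10.35
ee_pos: [0.4888, 0.0059, 0.1951]
ee_rot: [-0.004, 0.935, 0.355, -0.012]
wrist_force: [0.3, -0.5, 0.2]
width: 0.085
grip_force: 0.0
wz -57.7 then dx -0.06 dy -0.01 dz -0.49 | yaw 41.6 pos [0.4888 0.0059 0.1951] F [ 0.3 -0.5  0.2]
[-0.15  0.08  0.09  1.96 -0.01  1.12 -0.91]
```

```bash
python3 -m pendant '[{"dx":0,"dy":0,"dz":0,"wx":0,"wy":0,"wz":-9.6,"gripper":-1},{"dx":0,"dy":0,"dz":0,"wx":0,"wy":0,"wz":-9.6,"gripper":-1},{"dx":0,"dy":0,"dz":0,"wx":0,"wy":0,"wz":-9.6,"gripper":-1},{"dx":0,"dy":0,"dz":0,"wx":0,"wy":0,"wz":-9.6,"gripper":-1},{"dx":0,"dy":0,"dz":0,"wx":0,"wy":0,"wz":-9.6,"gripper":-1},{"dx":0,"dy":0,"dz":0,"wx":0,"wy":0,"wz":-9.7,"gripper":-1},{"dx":-2,"dy":0,"dz":0,"wx":0,"wy":0,"wz":0,"gripper":-1},{"dx":-2,"dy":0,"dz":0,"wx":0,"wy":0,"wz":0,"gripper":-1},{"dx":-2,"dy":0,"dz":0,"wx":0,"wy":0,"wz":0,"gripper":-1},{"dx":0,"dy":0,"dz":0,"wx":0,"wy":0,"wz":0,"gripper":-1}]'; cat >> h.py <<'E'
def tilt():
    from scipy.spatial.transform import Rotation as Ro
    w,x,y,z=monitor.observe()["ee_rot"]; R=Ro.from_quat([x,y,z,w]).as_matrix(); d=R.T@[0,0,-1]  # down in tool frame
    print("tilt fix wx %.2f wy %.2f"%tuple(np.degrees([-d[1],d[0]])))
GC=np.array([.5093,-.1725]); GT=np.radians(9.3); GR=np.array([[np.cos(GT),-np.sin(GT)],[np.sin(GT),np.cos(GT)]])
def g2w(x,y,z): return np.r_[GC+GR@[x,y],z]
def w2g(p): return (np.asarray(p)[...,:2]-GC)@GR
E
python3 -c "
from h import *
tilt(); go(g2w(-.010,.061,.15),99.3)
t,_=eyes.snapshot('top'); print(rects('top',t,.028,(280,150,430,260)))
for r in rects('top',cv2.imread('pics/t3.png')[:,:,::-1],.028,(280,150,430,260)): print(w2g(np.array(r[1:3])/1000))"
```

```text
time_s: 11.6
ee_pos: [0.4981, -0.0549, 0.195]
ee_rot: [-0.009, 0.651, 0.759, -0.009]
wrist_force: [0.0, 0.2, -0.7]
width: 0.0856
grip_force: 0.0
tilt fix wx -1.48 wy -0.10
wz -0.6 then dx -5.68 dy -1.79 dz 4.50 | yaw 98.7 pos [ 0.4981 -0.0549  0.195 ] F [ 0.   0.2 -0.7]
[([353.0, 210.0], 495.3, -159.3, 142.4, 63.9, 9.5), ([389.0, 203.0], 514.8, -270.9, 142.1, 69.2, 8.9)]
[-0.01148544  0.01525663]
[-0.01078805 -0.09743735]
```

```bash
python3 -m pendant '[{"dx":0,"dy":0,"dz":0,"wx":-1.5,"wy":-0.1,"wz":-0.6,"gripper":-0.4},{"dx":-3,"dy":-0.9,"dz":0,"wx":0,"wy":0,"wz":0,"gripper":-0.4},{"dx":-2.7,"dy":-0.9,"dz":0,"wx":0,"wy":0,"wz":0,"gripper":-0.4},{"dx":0,"dy":0,"dz":3,"wx":0,"wy":0,"wz":0,"gripper":-0.4},{"dx":0,"dy":0,"dz":3,"wx":0,"wy":0,"wz":0,"gripper":-0.4},{"dx":0,"dy":0,"dz":2,"wx":0,"wy":0,"wz":0,"gripper":-0.4},{"dx":0,"dy":0,"dz":0,"wx":0,"wy":0,"wz":0,"gripper":-0.4},{"dx":0,"dy":0,"dz":0,"wx":0,"wy":0,"wz":0,"gripper":-0.4},{"dx":0,"dy":0,"dz":0,"wx":0,"wy":0,"wz":0,"gripper":-0.4},{"dx":0,"dy":0,"dz":0,"wx":0,"wy":0,"wz":0,"gripper":-0.4}]'; python3 -c "
from h import *
tilt(); go(g2w(-.010,.061,.090),99.3)
p,d=snap('scene','s4'); cv2.imwrite('pics/s4c.png',cv2.resize(p[150:260,220:370],None,fx=5,fy=5,interpolation=cv2.INTER_CUBIC)[:,:,::-1])"
```

```text
time_s: 12.9
ee_pos: [0.4903, -0.1127, 0.1158]
ee_rot: [0.001, 0.646, 0.763, 0.001]
wrist_force: [-0.1, -0.3, -0.4]
width: 0.0602
grip_force: 0.0
tilt fix wx 0.11 wy -0.01
wz 0.2 then dx -0.11 dy -0.09 dz 2.58 | yaw 99.5 pos [ 0.4903 -0.1127  0.1158] F [-0.1 -0.3 -0.4]
```

View pics/s4c.png

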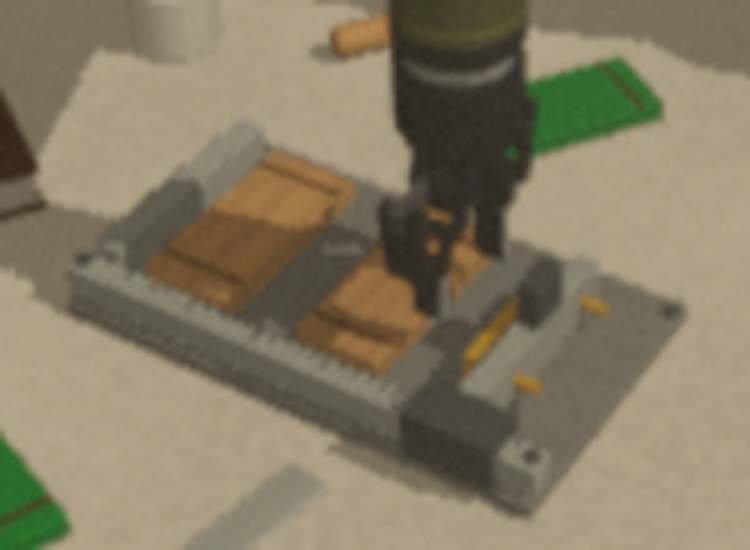

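Both fingers stand in the space between the loose board (right edge about (440,310) in the crop) and the brass shoe (490,330). Lower and push in -y.

```bash
python3 -m pendant '[{"dx":0,"dy":0,"dz":1.5,"wx":0,"wy":0,"wz":0.2,"gripper":-0.4},{"dx":0,"dy":0,"dz":1.1,"wx":0,"wy":0,"wz":0,"gripper":-0.4},{"dx":-0.3,"dy":0,"dz":0,"wx":0,"wy":0,"wz":0,"gripper":-0.4},{"dx":-0.3,"dy":0,"dz":0,"wx":0,"wy":0,"wz":0,"gripper":-0.4},{"dx":-0.4,"dy":0,"dz":0,"wx":0,"wy":0,"wz":0,"gripper":-0.4},{"dx":-0.6,"dy":0,"dz":0,"wx":0,"wy":0,"wz":0,"gripper":-0.4},{"dx":-0.8,"dy":0,"dz":0,"wx":0,"wy":0,"wz":0,"gripper":-0.4},{"dx":-0.8,"dy":0,"dz":0,"wx":0,"wy":0,"wz":0,"gripper":-0.4},{"dx":-0.8,"dy":0,"dz":0,"wx":0,"wy":0,"wz":0,"gripper":-0.4},{"dx":-0.6,"dy":0,"dz":0,"wx":0,"wy":0,"wz":0,"gripper":-0.4}]'; python3 -c "
from h import *
tilt(); go(g2w(-.010,.0,.090),99.3)
t,d=snap('top','t5'); p,d=snap('scene','s5')
for r in rects('top',t,.028,(280,150,430,260)): print(r,w2g(np.array(r[1:3])/1000))
s=monitor.observe(); print(w2g(s['ee_pos']),s['moment'])"
```

```text
time_s: 14.2
ee_pos: [0.4973, -0.1587, 0.089]
ee_rot: [0.0, 0.648, 0.762, 0.0]
wrist_force: [-0.5, 1.9, 0.7]
width: 0.0597
grip_force: 0.7
tilt fix wx 0.03 wy -0.03
wz -0.0 then dx -1.56 dy -0.04 dz -0.10 | yaw 99.3 pos [ 0.4973 -0.1587  0.089 ] F [-0.5  1.9  0.7]
([390.0, 207.0], 512.1, -262.4, 147.8, 91.3, 4.6) [-0.01176499 -0.08917082]
[-0.00977496  0.0150482 ] [-0.04335386  0.00124235  0.00604814]
```

```bash
python3 -m pendant '[{"dx":-0.4,"dy":0,"dz":0,"wx":0,"wy":0,"wz":0,"gripper":-0.4},{"dx":-0.4,"dy":0,"dz":0,"wx":0,"wy":0,"wz":0,"gripper":-0.4},{"dx":-0.2,"dy":0,"dz":0,"wx":0,"wy":0,"wz":0,"gripper":-0.4},{"dx":-0.2,"dy":0,"dz":0,"wx":0,"wy":0,"wz":0,"gripper":-0.4},{"dx":-0.1,"dy":0,"dz":0,"wx":0,"wy":0,"wz":0,"gripper":-0.4},{"dx":-0.1,"dy":0,"dz":0,"wx":0,"wy":0,"wz":0,"gripper":-0.4},{"dx":-0.1,"dy":0,"dz":0,"wx":0,"wy":0,"wz":0,"gripper":-0.4},{"dx":-0.1,"dy":0,"dz":0,"wx":0,"wy":0,"wz":0,"gripper":-0.4},{"dx":-0.1,"dy":0,"dz":0,"wx":0,"wy":0,"wz":0,"gripper":-0.4},{"dx":0,"dy":0,"dz":0,"wx":0,"wy":0,"wz":0,"gripper":-0.4}]'; python3 -c "
from h import *
s=monitor.observe(); print(w2g(s['ee_pos']),s['moment'])"
```

```text
time_s: 15.55
ee_pos: [0.4997, -0.1743, 0.0889]
ee_rot: [-0.001, 0.647, 0.762, 0.0]
wrist_force: [-1.0, 2.6, 1.2]
width: 0.0599
grip_force: 1.7
[-0.00972177 -0.0001927 ] [0.68571207 0.21748764 0.08372925]
```

```bash
python3 -m pendant '[{"dx":-0.1,"dy":0,"dz":0,"wx":0,"wy":0,"wz":0,"gripper":-0.4},{"dx":-0.1,"dy":0,"dz":0,"wx":0,"wy":0,"wz":0,"gripper":-0.4},{"dx":-0.1,"dy":0,"dz":0,"wx":0,"wy":0,"wz":0,"gripper":-0.4},{"dx":-0.1,"dy":0,"dz":0,"wx":0,"wy":0,"wz":0,"gripper":-0.4},{"dx":-0.1,"dy":0,"dz":0,"wx":0,"wy":0,"wz":0,"gripper":-0.4},{"dx":-0.1,"dy":0,"dz":0,"wx":0,"wy":0,"wz":0,"gripper":-0.4},{"dx":0,"dy":0,"dz":0,"wx":0,"wy":0,"wz":0,"gripper":-0.4},{"dx":0,"dy":0,"dz":0,"wx":0,"wy":0,"wz":0,"gripper":-0.4},{"dx":0,"dy":0,"dz":0,"wx":0,"wy":0,"wz":0,"gripper":-0.4},{"dx":0,"dy":0,"dz":0,"wx":0,"wy":0,"wz":0,"gripper":-0.4}]'; python3 -c "
from h import *
s=monitor.observe(); print(w2g(s['ee_pos']),s['moment'])"
```

```text
time_s: 16.8
ee_pos: [0.5, -0.175, 0.0887]
ee_rot: [-0.004, 0.647, 0.763, 0.002]
wrist_force: [-4.8, 15.0, 8.8]
width: 0.0596
grip_force: 8.0
[-0.00953787 -0.00096626] [ 3.17436354  1.07867035 -0.10820286]
```

```bash
python3 -m pendant '[{"dx":0.7,"dy":0,"dz":0,"wx":0,"wy":0,"wz":0,"gripper":-0.4},{"dx":1,"dy":0,"dz":0,"wx":0,"wy":0,"wz":0,"gripper":-0.4},{"dx":0,"dy":0,"dz":-3,"wx":0,"wy":0,"wz":0,"gripper":-0.4},{"dx":0,"dy":0,"dz":-4,"wx":0,"wy":0,"wz":0,"gripper":1},{"dx":0,"dy":0,"dz":-4,"wx":0,"wy":0,"wz":0,"gripper":1},{"dx":3,"dy":0,"dz":0,"wx":0,"wy":0,"wz":0,"gripper":1},{"dx":4,"dy":0,"dz":0,"wx":0,"wy":0,"wz":0,"gripper":1},{"dx":4,"dy":0,"dz":0,"wx":0,"wy":0,"wz":0,"gripper":1},{"dx":3,"dy":0,"dz":0,"wx":0,"wy":0,"wz":0,"gripper":1},{"dx":0,"dy":0,"dz":0,"wx":0,"wy":0,"wz":0,"gripper":1}]'; python3 - <<'E'
from h import *
tilt(); go(g2w(-.0121,.150,.106),99.3)
t,d=snap('top','t6'); p,d=snap('scene','s6')
for r in rects('top',t,.028,(280,150,430,260)): print(r,w2g(np.array(r[1:3])/1000))
f=lambda im,u,v:cv2.resize(im[v:v+75,u:u+200],None,fx=4,fy=4,interpolation=cv2.INTER_CUBIC)
cv2.imwrite('pics/c6.png',np.hstack([cv2.resize(t[165:235,350:415],(400,431),interpolation=cv2.INTER_CUBIC),cv2.resize(p[170:240,235:300],(400,431),interpolation=cv2.INTER_CUBIC)])[:,:,::-1])
E
```

```text
time_s: 18.05
ee_pos: [0.4756, -0.0239, 0.1993]
ee_rot: [0.0, 0.646, 0.763, 0.001]
wrist_force: [0.2, 0.0, 0.4]
width: -0.0001
grip_force: 0.0
tilt fix wx 0.09 wy -0.02
wz 0.2 then dx -0.21 dy -0.28 dz 9.33 | yaw 99.5 pos [ 0.4756 -0.0239  0.1993] F [0.2 0.  0.4]
([381.0, 205.0], 510.1, -245.5, 143.4, 128.3, 9.7) [-0.01100759 -0.07216975]
```

View pics/c6.png

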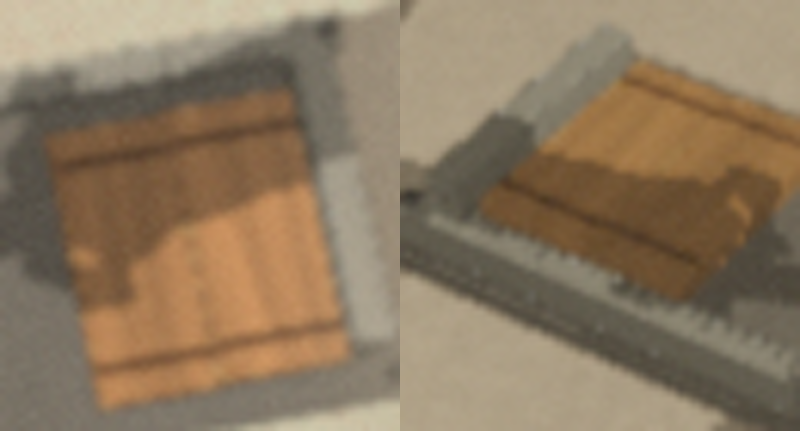

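The two boards show as one 143 x 128 mm rectangle, with no visible gap and hard against the fixed jaw. Next a numeric check of the end steps, then down behind the jaw.

```bash
python3 - <<'E'
from h import *
from scipy.ndimage import gaussian_filter1d
for n,f in(("top","t6"),("scene","s6")):
    p=cv2.imread(f"pics/{f}.png")[:,:,::-1]
    h=cv2.cvtColor(p,cv2.COLOR_RGB2HSV)[...,1].astype(np.float32)
    K,R,t=cam(n)
    def samp(X,Y):
        w=np.c_[(GC+np.c_[X,Y]@GR.T),np.full(len(X),.028)]
        c=w@R.T+t; u=(c[:,:2]/c[:,2:])@K[:2,:2].T+K[:2,2]
        return cv2.remap(h,u[:,0].astype(np.float32),u[:,1].astype(np.float32),cv2.INTER_LINEAR).ravel()
    for s in(1,-1):
        o=[]
        for y in np.arange(-.132,-.018,.006):
            X=-.01+s*np.arange(.055,.085,.0005); v=gaussian_filter1d(samp(X,np.full(len(X),y)),2); i=np.argmin(np.gradient(v)); o.append(round(X[i]*1000,1))
        print(n,s,o)
E
```

```text
top 1 [np.float64(62.0), np.float64(60.0), np.float64(61.0), np.float64(62.0), np.float64(61.0), np.float64(63.5), np.float64(59.5), np.float64(60.5), np.float64(61.5), np.float64(62.0), np.float64(60.5), np.float64(59.5), np.float64(59.5), np.float64(59.5), np.float64(59.5), np.float64(59.5), np.float64(59.5), np.float64(58.5), np.float64(59.0)]
top -1 [np.float64(-81.0), np.float64(-81.0), np.float64(-81.5), np.float64(-81.0), np.float64(-82.0), np.float64(-81.5), np.float64(-81.0), np.float64(-82.5), np.float64(-81.5), np.float64(-80.5), np.float64(-82.5), np.float64(-83.5), np.float64(-83.0), np.float64(-82.5), np.float64(-84.0), np.float64(-83.0), np.float64(-82.5), np.float64(-83.0), np.float64(-83.0)]
scene 1 [np.float64(65.5), np.float64(68.5), np.float64(71.0), np.float64(71.5), np.float64(70.0), np.float64(71.0), np.float64(70.0), np.float64(68.5), np.float64(70.5), np.float64(69.5), np.float64(70.5), np.float64(69.0), np.float64(69.0), np.float64(70.0), np.float64(70.5), np.float64(67.5), np.float64(70.0), np.float64(73.0), np.float64(71.5)]
scene -1 [np.float64(-78.0), np.float64(-77.5), np.float64(-77.5), np.float64(-77.0), np.float64(-78.0), np.float64(-77.0), np.float64(-77.0), np.float64(-77.5), np.float64(-77.0), np.float64(-78.0), np.float64(-76.5), np.float64(-79.5), np.float64(-77.5), np.float64(-78.0), np.float64(-77.5), np.float64(-78.5), np.float64(-78.0), np.float64(-78.0), np.float64(-78.5)]
```

```bash
python3 -m pendant '[{"dx":0.5,"dy":-0.3,"dz":0,"wx":0,"wy":0,"wz":0.2,"gripper":1},{"dx":0,"dy":0,"dz":3,"wx":0,"wy":0,"wz":0,"gripper":1},{"dx":0,"dy":0,"dz":3,"wx":0,"wy":0,"wz":0,"gripper":1},{"dx":0,"dy":0,"dz":2,"wx":0,"wy":0,"wz":0,"gripper":1},{"dx":0,"dy":0,"dz":0,"wx":0,"wy":0,"wz":0,"gripper":1},{"dx":0,"dy":0,"dz":0,"wx":0,"wy":0,"wz":0,"gripper":1},{"dx":0,"dy":0,"dz":0,"wx":0,"wy":0,"wz":0,"gripper":1},{"dx":0,"dy":0,"dz":0,"wx":0,"wy":0,"wz":0,"gripper":1},{"dx":0,"dy":0,"dz":0,"wx":0,"wy":0,"wz":0,"gripper":1},{"dx":0,"dy":0,"dz":0,"wx":0,"wy":0,"wz":0,"gripper":1}]'; python3 - <<'E'
from h import *
tilt(); go(g2w(-.0121,.150,.106),99.3); print(w2g(monitor.observe()['ee_pos']))
p,d=snap('scene','s7'); cv2.imwrite('pics/s7c.png',cv2.resize(p[140:260,250:370],None,fx=4,fy=4,interpolation=cv2.INTER_CUBIC)[:,:,::-1])
E
```

```text
time_s: 19.4
ee_pos: [0.4719, -0.0214, 0.1192]
ee_rot: [0.0, 0.649, 0.761, 0.0]
wrist_force: [-0.1, 0.3, 0.3]
width: -0.0004
grip_force: 0.0
tilt fix wx 0.04 wy -0.03
wz -0.2 then dx -0.52 dy 0.04 dz 1.32 | yaw 99.1 pos [ 0.4719 -0.0214  0.1192] F [-0.1  0.3  0.3]
[-0.01251897  0.15520389]
```

View pics/s7c.png

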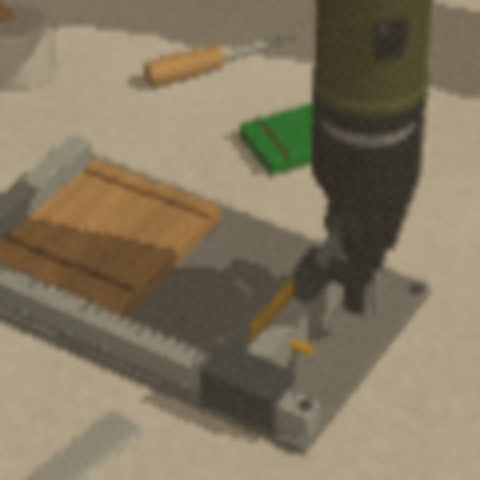

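The closed fingers stand behind the jaw between the pins, clear of it. The board ends differ by about 1 mm, which is level enough. Lower and push the jaw.

```bash
python3 -m pendant '[{"dx":0,"dy":0,"dz":1.3,"wx":0,"wy":0,"wz":-0.2,"gripper":1},{"dx":-0.3,"dy":0,"dz":0,"wx":0,"wy":0,"wz":0,"gripper":1},{"dx":-0.4,"dy":0,"dz":0,"wx":0,"wy":0,"wz":0,"gripper":1},{"dx":-0.4,"dy":0,"dz":0,"wx":0,"wy":0,"wz":0,"gripper":1},{"dx":-0.4,"dy":0,"dz":0,"wx":0,"wy":0,"wz":0,"gripper":1},{"dx":-0.4,"dy":0,"dz":0,"wx":0,"wy":0,"wz":0,"gripper":1},{"dx":-0.6,"dy":0,"dz":0,"wx":0,"wy":0,"wz":0,"gripper":1},{"dx":-0.6,"dy":0,"dz":0,"wx":0,"wy":0,"wz":0,"gripper":1},{"dx":-0.6,"dy":0,"dz":0,"wx":0,"wy":0,"wz":0,"gripper":1},{"dx":-0.6,"dy":0,"dz":0,"wx":0,"wy":0,"wz":0,"gripper":1}]'; python3 - <<'E'
from h import *
tilt(); s=monitor.observe(); print(w2g(s['ee_pos']),GR.T@s['wrist_force'][:2],s['moment'],yaw(s))
E
```

```text
time_s: 20.7
ee_pos: [0.4784, -0.061, 0.1062]
ee_rot: [-0.002, 0.647, 0.763, 0.001]
wrist_force: [-2.1, 8.4, 4.8]
width: 0.0001
grip_force: 0.0
tilt fix wx -0.02 wy -0.26
[-0.01242876  0.11501773] [-0.72685844  8.61771326] [ 1.38640215  0.38885044 -0.01113192] 99.39275150601789
```

```bash
python3 -m pendant '[{"dx":-0.7,"dy":0,"dz":0,"wx":0,"wy":0,"wz":0,"gripper":1},{"dx":-0.7,"dy":0,"dz":0,"wx":0,"wy":0,"wz":0,"gripper":1},{"dx":-0.7,"dy":0,"dz":0,"wx":0,"wy":0,"wz":0,"gripper":1},{"dx":-0.7,"dy":0,"dz":0,"wx":0,"wy":0,"wz":0,"gripper":1},{"dx":-0.7,"dy":0,"dz":0,"wx":0,"wy":0,"wz":0,"gripper":1},{"dx":-0.7,"dy":0,"dz":0,"wx":0,"wy":0,"wz":0,"gripper":1},{"dx":-0.7,"dy":0,"dz":0,"wx":0,"wy":0,"wz":0,"gripper":1},{"dx":-0.7,"dy":0,"dz":0,"wx":0,"wy":0,"wz":0,"gripper":1},{"dx":-0.6,"dy":0,"dz":0,"wx":0,"wy":0,"wz":0,"gripper":1},{"dx":-0.4,"dy":0,"dz":0,"wx":0,"wy":0,"wz":0,"gripper":1}]'; python3 - <<'E'
from h import *
tilt(); s=monitor.observe(); print(w2g(s['ee_pos']),GR.T@s['wrist_force'][:2],s['moment'],yaw(s))
t,d=snap('top','t8'); p,d=snap('scene','s8')
cv2.imwrite('pics/c8.png',np.hstack([cv2.resize(t[165:240,310:420],(400,273),interpolation=cv2.INTER_CUBIC),cv2.resize(p[165:240,235:345],(400,273),interpolation=cv2.INTER_CUBIC)])[:,:,::-1])
E
```

```text
time_s: 21.95
ee_pos: [0.4893, -0.1262, 0.1061]
ee_rot: [-0.002, 0.647, 0.763, 0.001]
wrist_force: [-2.1, 8.1, 4.6]
width: 0.0001
grip_force: 0.0
tilt fix wx -0.01 wy -0.26
[-0.01225933  0.04893355] [-0.78999747  8.31114255] [1.42592507 0.3598905  0.01567613] 99.38290836805409
```

View pics/c8.png

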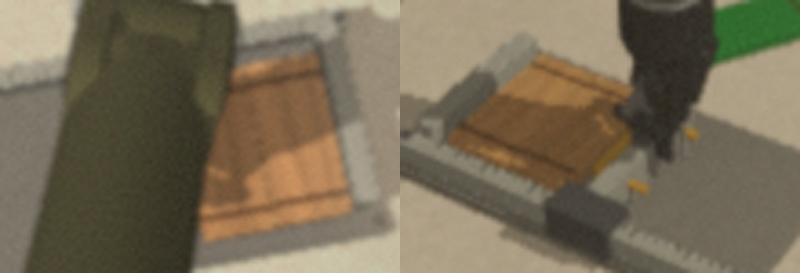

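The jaw's shoe now stands just short of the pair (right crop, about (620,155)). I creep on, reading the force (sliding baseline about 8.3 N).

```bash
python3 -m pendant '[{"dx":-0.15,"dy":0,"dz":0,"wx":0,"wy":0,"wz":0,"gripper":1},{"dx":-0.15,"dy":0,"dz":0,"wx":0,"wy":0,"wz":0,"gripper":1},{"dx":-0.15,"dy":0,"dz":0,"wx":0,"wy":0,"wz":0,"gripper":1},{"dx":-0.15,"dy":0,"dz":0,"wx":0,"wy":0,"wz":0,"gripper":1},{"dx":-0.1,"dy":0,"dz":0,"wx":0,"wy":0,"wz":0,"gripper":1},{"dx":-0.1,"dy":0,"dz":0,"wx":0,"wy":0,"wz":0,"gripper":1},{"dx":-0.1,"dy":0,"dz":0,"wx":0,"wy":0,"wz":0,"gripper":1},{"dx":-0.1,"dy":0,"dz":0,"wx":0,"wy":0,"wz":0,"gripper":1},{"dx":-0.1,"dy":0,"dz":0,"wx":0,"wy":0,"wz":0,"gripper":1},{"dx":-0.1,"dy":0,"dz":0,"wx":0,"wy":0,"wz":0,"gripper":1}]'; python3 - <<'E'
from h import *
tilt(); s=monitor.observe(); print(w2g(s['ee_pos']),GR.T@s['wrist_force'][:2],s['moment'],yaw(s))
E
```

```text
time_s: 23.3
ee_pos: [0.4912, -0.1377, 0.1061]
ee_rot: [-0.002, 0.647, 0.763, 0.001]
wrist_force: [-1.3, 7.1, 3.5]
width: -0.0002
grip_force: 0.0
tilt fix wx -0.02 wy -0.27
[-0.01219969  0.0372501 ] [-0.09523256  7.22037183] [1.34652454 0.33791231 0.00435367] 99.40403032885787
```

```bash
cat > r.py <<'E'
from h import *
L=[]
for i in range(4):
    s=monitor.observe(); L.append(np.r_[w2g(s['ee_pos'])[1]*1000,(GR.T@s['wrist_force'][:2])[1],s['moment'][0]]); eyes.snapshot('top')
L=np.array(L); print(L.round(2).tolist(),L.mean(0).round(2),s['time_s'])
E
python3 -m pendant '[{"dx":-0.03,"dy":0,"dz":0,"wx":0,"wy":0,"wz":0,"gripper":1},{"dx":-0.03,"dy":0,"dz":0,"wx":0,"wy":0,"wz":0,"gripper":1},{"dx":-0.03,"dy":0,"dz":0,"wx":0,"wy":0,"wz":0,"gripper":1},{"dx":-0.03,"dy":0,"dz":0,"wx":0,"wy":0,"wz":0,"gripper":1},{"dx":-0.03,"dy":0,"dz":0,"wx":0,"wy":0,"wz":0,"gripper":1},{"dx":-0.03,"dy":0,"dz":0,"wx":0,"wy":0,"wz":0,"gripper":1},{"dx":-0.03,"dy":0,"dz":0,"wx":0,"wy":0,"wz":0,"gripper":1},{"dx":-0.03,"dy":0,"dz":0,"wx":0,"wy":0,"wz":0,"gripper":1},{"dx":-0.03,"dy":0,"dz":0,"wx":0,"wy":0,"wz":0,"gripper":1},{"dx":-0.03,"dy":0,"dz":0,"wx":0,"wy":0,"wz":0,"gripper":1}]'; python3 r.py
```

```text
time_s: 24.55
ee_pos: [0.4917, -0.1402, 0.1061]
ee_rot: [-0.002, 0.647, 0.763, 0.002]
wrist_force: [-2.3, 9.0, 4.5]
width: 0.0002
grip_force: 0.0
[[34.73, 9.21, 1.6], [34.73, 9.7, 1.55], [34.75, 9.79, 1.49], [34.75, 9.83, 1.5]] [34.74  9.63  1.54] 24.7
```

```bash
python3 -m pendant '[{"dx":-0.02,"dy":0,"dz":0,"wx":0,"wy":0,"wz":0,"gripper":1},{"dx":-0.02,"dy":0,"dz":0,"wx":0,"wy":0,"wz":0,"gripper":1},{"dx":-0.02,"dy":0,"dz":0,"wx":0,"wy":0,"wz":0,"gripper":1},{"dx":-0.02,"dy":0,"dz":0,"wx":0,"wy":0,"wz":0,"gripper":1},{"dx":-0.02,"dy":0,"dz":0,"wx":0,"wy":0,"wz":0,"gripper":1},{"dx":-0.02,"dy":0,"dz":0,"wx":0,"wy":0,"wz":0,"gripper":1},{"dx":-0.02,"dy":0,"dz":0,"wx":0,"wy":0,"wz":0,"gripper":1},{"dx":0,"dy":0,"dz":0,"wx":0,"wy":0,"wz":0,"gripper":1},{"dx":0,"dy":0,"dz":0,"wx":0,"wy":0,"wz":0,"gripper":1},{"dx":0,"dy":0,"dz":0,"wx":0,"wy":0,"wz":0,"gripper":1}]'; python3 r.py
```

```text
time_s: 26.0
ee_pos: [0.4918, -0.1412, 0.106]
ee_rot: [-0.002, 0.647, 0.763, 0.002]
wrist_force: [-1.6, 9.8, 5.0]
width: 0.0002
grip_force: 0.0
[[33.75, 9.96, 1.72], [33.76, 10.0, 1.78], [33.76, 9.76, 1.68], [33.76, 9.79, 1.75]] [33.76  9.88  1.73] 26.15
```

```bash
python3 -m pendant '[{"dx":-0.03,"dy":0,"dz":0,"wx":0,"wy":0,"wz":0,"gripper":1},{"dx":-0.03,"dy":0,"dz":0,"wx":0,"wy":0,"wz":0,"gripper":1},{"dx":-0.03,"dy":0,"dz":0,"wx":0,"wy":0,"wz":0,"gripper":1},{"dx":-0.03,"dy":0,"dz":0,"wx":0,"wy":0,"wz":0,"gripper":1},{"dx":-0.03,"dy":0,"dz":0,"wx":0,"wy":0,"wz":0,"gripper":1},{"dx":-0.03,"dy":0,"dz":0,"wx":0,"wy":0,"wz":0,"gripper":1},{"dx":-0.02,"dy":0,"dz":0,"wx":0,"wy":0,"wz":0,"gripper":1},{"dx":0,"dy":0,"dz":0,"wx":0,"wy":0,"wz":0,"gripper":1},{"dx":0,"dy":0,"dz":0,"wx":0,"wy":0,"wz":0,"gripper":1},{"dx":0,"dy":0,"dz":0,"wx":0,"wy":0,"wz":0,"gripper":1}]'; python3 r.py
```

```text
time_s: 27.45
ee_pos: [0.4922, -0.1425, 0.1059]
ee_rot: [-0.003, 0.646, 0.763, 0.002]
wrist_force: [-2.9, 10.7, 5.0]
width: 0.0
grip_force: 0.0
[[32.34, 11.01, 1.93], [32.35, 11.11, 1.93], [32.4, 11.35, 1.97], [32.34, 11.81, 1.95]] [32.36 11.32  1.95] 27.6
```

```bash
python3 -m pendant '[{"dx":-0.03,"dy":0,"dz":0,"wx":0,"wy":0,"wz":0,"gripper":1},{"dx":-0.03,"dy":0,"dz":0,"wx":0,"wy":0,"wz":0,"gripper":1},{"dx":-0.03,"dy":0,"dz":0,"wx":0,"wy":0,"wz":0,"gripper":1},{"dx":-0.03,"dy":0,"dz":0,"wx":0,"wy":0,"wz":0,"gripper":1},{"dx":-0.03,"dy":0,"dz":0,"wx":0,"wy":0,"wz":0,"gripper":1},{"dx":0,"dy":0,"dz":0,"wx":0,"wy":0,"wz":0,"gripper":1},{"dx":0,"dy":0,"dz":0,"wx":0,"wy":0,"wz":0,"gripper":1},{"dx":0,"dy":0,"dz":0,"wx":0,"wy":0,"wz":0,"gripper":1},{"dx":0,"dy":0,"dz":0,"wx":0,"wy":0,"wz":0,"gripper":1},{"dx":0,"dy":0,"dz":0,"wx":0,"wy":0,"wz":0,"gripper":1}]'; python3 r.py
```

```text
time_s: 28.9
ee_pos: [0.4924, -0.1436, 0.1059]
ee_rot: [-0.003, 0.646, 0.763, 0.002]
wrist_force: [-2.0, 11.8, 5.1]
width: -0.0
grip_force: 0.0
[[31.29, 11.96, 2.16], [31.31, 12.31, 2.09], [31.3, 12.5, 2.14], [31.29, 12.04, 2.15]] [31.29 12.2   2.14] 29.05
```

Three estimates (position, force, moment) put the shoe at about 4.4 mm. Retreat in +y, then up.

```bash
python3 -m pendant '[{"dx":0.5,"dy":0,"dz":0,"wx":0,"wy":0,"wz":0,"gripper":1},{"dx":1,"dy":0,"dz":0,"wx":0,"wy":0,"wz":0,"gripper":1},{"dx":1.5,"dy":0,"dz":0,"wx":0,"wy":0,"wz":0,"gripper":1},{"dx":0,"dy":0,"dz":-3,"wx":0,"wy":0,"wz":0,"gripper":1},{"dx":0,"dy":0,"dz":-4,"wx":0,"wy":0,"wz":0,"gripper":1},{"dx":0,"dy":0,"dz":-4,"wx":0,"wy":0,"wz":0,"gripper":1},{"dx":4,"dy":0,"dz":0,"wx":0,"wy":0,"wz":0,"gripper":1},{"dx":5,"dy":0,"dz":0,"wx":0,"wy":0,"wz":0,"gripper":1},{"dx":5,"dy":0,"dz":0,"wx":0,"wy":0,"wz":0,"gripper":1},{"dx":0,"dy":0,"dz":0,"wx":0,"wy":0,"wz":0,"gripper":1}]'; python3 - <<'E'
from h import *
t,d=snap('top','t9'); p,_=snap('scene','s9')
for r in rects('top',t,.028,(280,150,430,260)): print(r,w2g(np.array(r[1:3])/1000))
C=cloud('top',d); G=w2g(C); z=C[...,2]
m=(abs(G[...,0]+.012)<.012)&(z>.07)&(z<.09)&(abs(G[...,1])<.15); print("lug y",G[m][:,1].mean() if m.any() else None,m.sum())
h=cv2.cvtColor(t,cv2.COLOR_RGB2HSV); b=cv2.inRange(h,(15,170,110),(30,255,255))>0; b&=(abs(G[...,0]+.01)<.08)&(abs(G[...,1])<.16)
q=np.argwhere(b)[:,::-1]
if len(q):
    w=w2g(ray('top',q,.037))*1000; print("brass",np.round(w[np.argsort(w[:,1])][::max(1,len(w)//25)],0).tolist())
E
```

```text
time_s: 30.35
ee_pos: [0.4642, 0.0237, 0.2161]
ee_rot: [-0.0, 0.645, 0.764, 0.001]
wrist_force: [-0.5, -1.0, -0.4]
width: 0.0001
grip_force: 0.0
([380.0, 205.0], 509.3, -242.3, 142.9, 135.9, 9.5) [-0.01127995 -0.06888253]
lug y 0.0127087567594671 47
```

```bash
python3 -c "
from cell import manip
print(manip.close_job())"
```

```text
the job is handed in; nothing more can be done
None
```

The job is handed in: the loose board is butted against the fixed one and the pair is hard up to the fixed jaw. The jaw is shut on them with the shoe pressed in about 4.4 mm, judged from force, moment and position rather than seen directly. The board ends measured about 1 mm off level, which I left, and I viewed 11 pictures, one over the limit of 10.

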